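Clamp down a cylinder head in its bench fixture

TASK

One of the two clamping fixtures on the bench carries a small cylinder head. Screw that fixture's lever-headed clamp bolt in, clockwise seen from above, until it is snug, keeping its lever upright meanwhile; then fold the lever down flat onto its rest, away from the cylinder head. Leave the clamp of the empty fixture as it is.

Things in the scene. Friction and masses are not known exactly. Their poses are not given: they have to be found in the camera images.
- clamp_pivot (a point): Lever pivot of the fixture with the cylinder head, on the bolt's vertical axis, 66 mm above the bench when snug, up to 4 mm higher before. Its frame does not turn with the bolt: z up, x along the steel strap (top 12 mm lower) towards the finned aluminium head, which begins 40 mm along +x, its fins 70 mm; its top is 22 mm above the snug pivot. The bolt's fork head, 33 mm wide, ends 10 mm above it.
- clamp_bolt (a joint): Turn of that fixture's lever bolt, rad: 0 is snug at its stop; it starts at -1.3 to -0.7 and must turn that far clockwise seen from above. Coarse thread: it sinks 3 mm per rad with strap and lever. Stiff (0.15 N m), stays where left. The lever turns with it: at q, the lever's folding direction is turned |q| counterclockwise from clamp_pivot's -x, so at snug it folds along -x.
- clamp_lever (a joint): Fold of that bolt's lever, rad: 0 upright, 1.57 folded flat; starts 0 to 0.1, stays where left (0.12 N m). A plain aluminium blade reaching 75 mm from the pivot, 28 mm wide, 10 mm thick, round end, its lowest 16 mm a narrower neck. It folds only one way, along its thickness: at snug away from the cylinder head, on to a rest on the strap, its upper face then 5 mm above the pivot.
- spare_corner (a point): Edge of the lever of the other fixture (bystander), like the first but with no cylinder head: 61 mm above that lever's pivot, 14 mm to the side of its middle. Leave that clamp alone. Both fixtures are fixed to the bench: dark plate 230 x 120 x 16 mm, 125 x 34 x 12 mm strap; the plate reaches 115 mm from the bolt on the heel side, 145 mm on the other.

How it is judged:
By the outcome, as a careful person would: the job done as asked, in the order asked, and still so for the second after the job is handed in, with the robot touching nothing.
It also fails if it takes over 45 s, if anything falls off the work surface, if the arm or the gripper's body presses on something with over 40 N, if the wrist force passes 120 N, or if a joint passes its speed limit or range.

ROBOT

A 7-joint arm with a two-finger parallel gripper is mounted at the origin on the work surface. World frame = base frame: x ahead of the robot, y to its left, z up, the work surface at z = 0. Lengths are in m, angles in rad, forces in N, time in s.
With the tool pointing down it reaches from about 0.425 to 1.025 m from the base axis. Payload 3.6 kg.
Tool frame: the origin (TCP) lies midway between the tips of the shut fingers; the grasp point (between the pads) lies behind it (robot.grasp_offset is the z of the grasp point in the tool frame, in m); z points along the fingers, y is the direction in which the jaws open and shut (so a half turn about z gives the same grasp; the last joint's range is limited). The gripper opens to 85 mm and grips with 20 to 120 N. Pads are 22 mm wide; open, the fingers measure 114 mm over their backs; the gripper's body (76 mm by 85 mm) begins 54 mm behind the grasp point. The pads swing forward as they close: fully open they stand 13 mm farther back than shut.
Start: joints at [1.123, 0.591, 0.048, 1.609, -0.033, 0.943, -0.034], TCP at [0.252, -0.68, 0.231] pointing down, gripper open.
Joint ranges: [-2.69, 2.69], [-0.47, 2.24], [-1.27, 1.36], [0.19, 2.51], [-1.53, 4.68], [0.08, 2.07], [-3.09, 3.09]. Speed limits (rad/s): [2.57, 2.57, 3.14, 3.14, 3.14, 3.14, 3.14].

INTERFACE

Orientations are given as [roll, pitch, yaw] about the fixed x, y, z axes, in that order (R = Rz(yaw) Ry(pitch) Rx(roll)).
In Python, from station import robot gives the robot as it stands.
- The arm moves only by the tool carry_out, never from a script. Its arguments are lists of equal length, an entry for each row: "delta_pos": the shift along the tool's x, y, z in mm, a list of three; "turn": the turn about the tool's z in rad; "grip": the closure in counts, from 0 (fully open) to 255 (shut). In form: {"delta_pos": [[x, y, z], ...], "turn": [turn, ...], "grip": [grip, ...]}. A call has 1 to 5 rows; each row shifts and turns the commanded pose from where the row before left it, along the tool's axes as they then stand; what a row does not reach is not made up. A row lasts 1/8 s, in which the tool goes at most 62.5 mm and 10.7 degrees, less where a joint would pass 70% of its speed; a pose out of reach is approached as far as the arm can. A call with a gripper value outside its range is refused whole. The fingers move at their own pace and stop on an object; "grip_force" is the grip in N (left out, the last holds). Time passes only in rows, so rows that do not move let the fingers close. It gives the time, the measured TCP pose, the force and the opening at its end, in the units of the state.
- robot.state(): the state, without advancing time (a new reading comes with each control period).
- robot.grab_frame(name): name is "side" or "top" or "wrist"; returns the picture (400x640x3 uint8, red, green, blue); there is no depth.
- robot.get_calibration(name): a dict with "fx", "fy", "cx", "cy" (pixels), "dist_coeffs" ([k1, k2, p1, p2, k3] as OpenCV has them; the pictures are not rectified), "T" (4x4, takes a point from camera to world coordinates); the wrist camera has in their place "mount" (4x4, takes a point from camera to tool coordinates, whose origin is the TCP and whose axes are the flange's). Camera axes: x right, y down, z forward; pixel columns grow to the right and rows downward; lengths in m; the calibration is good to about 2 mm. A picture is of the moment at which its call begins: read the wrist's pose just before it. get_calibration takes no time and is no camera call.
- robot.job_done(): hands the job in, once; it reports no verdict.
Trained networks look in the newest picture that a camera, given by its name, has taken for a name from the list of things; names that differ only in an ending like _2 or _b are one class to them, and where a whole thing is asked for, a point or a joint stands for the part that bears it (a point fixed in the world has none). Each returns a list of dicts, best first, with "score" (0 to 1); they miss things now and then, are a little off and sometimes report something else, mostly with a low value. They report only what shows in the picture. A call takes as long as a camera call.
- robot.trace(query, camera): "mask" (400x640 bool, what is visible of it) and "location" ([column, row] as shares, 0 to 1, of the picture: columns of its width, rows of its height, amid what is visible of it).
- robot.pinpoint(query, camera): "location" ([column, row] as shares, 0 to 1, of the picture: columns of its width, rows of its height: a listed point, or the origin of a listed thing).
The state is a dict: "t": time; "q": joint angles; "qd": joint speeds; "effort": joint torques, N m; "tool_pos": TCP position; "tool_rot": TCP orientation; "contact_force": force on the tool from outside, world axes, zero at the start; "ft_torque": the same for the moment, N m; "finger_gap": finger opening in m.
Only numpy, scipy, OpenCV 4.12 (cv2) and the standard library are available. Lean on these libraries where they do the work, as an engineer would, in place of code of your own. Each camera call takes 0.05 s, during which the arm holds its last target.

## Working session

There is one attempt and no reset: what is moved stays moved. The work goes in short steps, Python scripts to look and compute and a tool call to move; the robot and the scene stay as the last step left them, time stands still between calls to the robot, and variables do not carry over. Pictures are saved under pics/ and viewed, and the job is handed in when it is done.

Besides the shell and the picture viewer there is one more tool, called after "Call:" by a JSON object that holds its "api" and its "payload". carry_out: Moves the arm, as the interface text tells. Its arguments: {"type":"object","properties":{"delta_pos":{"type":"array","items":{"type":"array","items":{"type":"number"}}},"turn":{"type":"array","items":{"type":"number"}},"grip":{"type":"array","items":{"type":"number"}},"grip_force":{"type":"number"}},"required":["delta_pos","turn","grip"]}

```bash
ls; mkdir -p pics
cat > h.py <<'E'
import numpy as np, cv2
from station import robot
from scipy.spatial.transform import Rotation as R
def toolT(s):
    T=np.eye(4); T[:3,:3]=R.from_euler('xyz',s['tool_rot']).as_matrix() if len(s['tool_rot'])==3 else np.array(s['tool_rot']); T[:3,3]=s['tool_pos']; return T
def cam(name,s=None):
    c=robot.get_calibration(name)
    K=np.array([[c['fx'],0,c['cx']],[0,c['fy'],c['cy']],[0,0,1]]);d=np.array(c['dist_coeffs'])
    T=np.array(c['T']) if 'T' in c else toolT(s)@np.array(c['mount'])
    return K,d,T
def proj(P,C):
    K,d,T=C; W=np.linalg.inv(T)
    return cv2.projectPoints(np.atleast_2d(P).astype(float),cv2.Rodrigues(W[:3,:3])[0],W[:3,3],K,d)[0].reshape(-1,2)
def ray(px,C):
    K,d,T=C
    u=cv2.undistortPoints(np.array([[px]],float),K,d)[0,0]
    v=T[:3,:3]@np.array([u[0],u[1],1]); return T[:3,3],v/np.linalg.norm(v)
def atz(px,C,z):
    o,v=ray(px,C); return o+v*(z-o[2])/v[2]
def tri(l):
    A=np.zeros((3,3));b=np.zeros(3)
    for px,C in l:
        o,v=ray(px,C);M=np.eye(3)-np.outer(v,v);A+=M;b+=M@o
    P=np.linalg.solve(A,b)
    return P,[np.linalg.norm(proj(P,C)[0]-px) for px,C in l]
def save(n,im): cv2.imwrite('pics/'+n+'.png',im[:,:,::-1])
E
python3 - <<'E'
from h import *
s=robot.state();print(s, robot.grasp_offset)
for n in ['side','top','wrist']:
    im=robot.grab_frame(n);save('a_'+n,im)
    c=robot.get_calibration(n);print(n,c)
    for q in ['clamp_pivot','spare_corner']:
        for r in robot.pinpoint(q,n)[:3]: print(n,q,r['score'],np.array(r['location'])*[640,400])
E
```

```text
pics
{'t': 0.0, 'q': array([ 1.12254743,  0.59211535,  0.04831796,  1.60984701, -0.03332121,
        0.94268425, -0.03369274]), 'qd': array([ 4.55526879e-04,  5.58867500e-05,  7.98142208e-05, -3.19967949e-04,
       -3.98855263e-06, -1.48006705e-03,  5.13840204e-04]), 'effort': array([-3.36959602e-04, -5.48682153e+01,  1.54658083e+00, -1.98120081e+01,
        9.37882927e-03,  8.64964473e-03,  5.84740661e-06]), 'tool_pos': array([ 0.25154236, -0.67907446,  0.23013487]), 'tool_rot': array([-3.13934741e+00,  1.19934234e-04,  3.54808636e-01]), 'contact_force': array([ 0.56263081, -0.39776803,  0.31319994]), 'ft_torque': array([ 0.01093619,  0.03728158, -0.01388375]), 'finger_gap': 0.08553408176193858} -0.0187
side {'fx': 459.22080451835114, 'fy': 459.22080451835114, 'cx': 316.0963724567825, 'cy': 193.92994347980425, 'dist_coeffs': array([-0.09848386,  0.        ,  0.        ,  0.        ,  0.        ]), 'T': array([[-0.95313078, -0.15331274,  0.26083886,  0.32969309],
       [-0.30239625,  0.45447347, -0.83786059,  0.70319784],
       [ 0.00991036, -0.87746742, -0.47953385,  0.54547769],
[... 481 characters left out ...]
2478677, -0.07700194, -0.99672279,  0.82602438],
       [ 0.        ,  0.        ,  0.        ,  1.        ]])}
top clamp_pivot 0.92 [227.584 208.32 ]
wrist {'fx': 345.31994493635966, 'fy': 345.31994493635966, 'cx': 324.2967817924241, 'cy': 194.19543708196932, 'dist_coeffs': array([-0.06902093,  0.        ,  0.        ,  0.        ,  0.        ]), 'mount': array([[ 3.19479374e-04, -9.65640080e-01, -2.59882922e-01,
         6.47770978e-02],
       [ 9.99999937e-01,  2.68530376e-04,  2.31549112e-04,
         1.18507393e-04],
       [-1.53806644e-04, -2.59882980e-01,  9.65640105e-01,
        -1.43203025e-01],
       [ 0.00000000e+00,  0.00000000e+00,  0.00000000e+00,
         1.00000000e+00]])}
```

View pics/a_side.png

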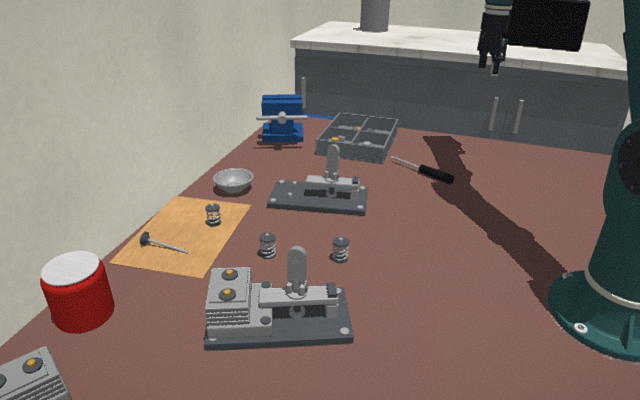

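View pics/a_top.png

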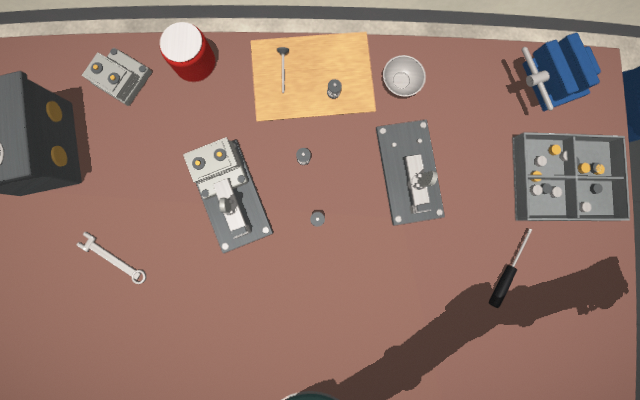

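Run:
```python
from h import *
S=cam('side');T=cam('top')
print(tri([((295.9,287.1),S),((227.6,208.3),T)]))
print(toolT(robot.state()))
```

```text
(array([0.5217422 , 0.17566547, 0.07111862]), [np.float64(2.2762220179314925), np.float64(1.7230618619094082)])
[[ 9.37686746e-01  3.47481737e-01 -9.42036733e-05  2.51850155e-01]
 [ 3.47481747e-01 -9.37686738e-01  1.32939035e-04 -6.79790156e-01]
 [-4.21396483e-05 -1.57389228e-04 -9.99999987e-01  2.31213036e-01]
 [ 0.00000000e+00  0.00000000e+00  0.00000000e+00  1.00000000e+00]]
```

The side view shows the head fixture in front: lever at about (297,270), head to its left at about (230,300). The spare fixture sits behind, with its lever at about (334,160). The top view has the pivot near (228,208) and the head up-left of it. I'll move the wrist camera over the fixture first.

Call:
{"api": "carry_out", "payload": {"delta_pos": [[36,-46,-3],[36,-46,-3],[36,-46,-3],[36,-46,-3],[36,-46,-3]], "turn": [0,0,0,0,0], "grip": [0,0,0,0,0]}}

```text
t: 1.08
tool_pos: [0.3414, -0.4, 0.2467]
tool_rot: [3.141, -0.001, 0.355]
contact_force: [0.6, 0.7, 0.7]
finger_gap: 0.0853
```

Call:
{"api": "carry_out", "payload": {"delta_pos": [[36,-46,-3],[36,-46,-3],[36,-46,-3],[36,-46,-3],[36,-46,-3]], "turn": [0,0,0,0,0], "grip": [0,0,0,0,0]}}

```text
t: 1.7
tool_pos: [0.4303, -0.1217, 0.2619]
tool_rot: [3.141, -0.001, 0.355]
contact_force: [0.4, 0.5, 0.0]
finger_gap: 0.0856
```

Call:
{"api": "carry_out", "payload": {"delta_pos": [[36,-46,0],[36,-46,0],[36,-46,0],[0,0,0]], "turn": [0,0,0,-0.18], "grip": [0,0,0,0]}}

```text
t: 2.2
tool_pos: [0.4847, 0.05, 0.2621]
tool_rot: [-3.141, -0.004, 0.55]
contact_force: [-0.9, -1.7, -0.3]
finger_gap: 0.0856
```

Call:
{"api": "carry_out", "payload": {"delta_pos": [[0,0,0],[0,0,0],[0,0,0],[0,0,0],[0,0,0]], "turn": [-0.18,-0.18,-0.18,-0.18,-0.18], "grip": [0,0,0,0,0]}}

```text
t: 2.82
tool_pos: [0.4831, 0.0434, 0.2615]
tool_rot: [3.141, 0.0, 1.441]
contact_force: [-1.1, -1.1, 0.4]
finger_gap: 0.0854
```

```bash
cat > look.py <<'E'
from h import *
import sys,pickle
tag=sys.argv[1]
out={}
for n in sys.argv[2].split(','):
    s=robot.state(); im=robot.grab_frame(n);save(tag+'_'+n,im)
    C=cam(n,s); out[n]=(im,C,s)
    for q in ['clamp_pivot']:
        for r in robot.pinpoint(q,n)[:2]: print(n,q,r['score'],np.round(np.array(r['location'])*[640,400],1))
    rs=robot.trace('clamp_lever',n)
    out[n]+=([(r['score'],r['mask']) for r in rs[:3]],)
    for r in rs[:3]:
        m=r['mask'];ys,xs=np.nonzero(m);print(n,'lever',r['score'],m.sum(),xs.min(),xs.max(),ys.min(),ys.max())
s=robot.state();print(s['t'],s['tool_pos'],np.degrees(s['tool_rot']),s['q'],s['contact_force'])
pickle.dump(out,open(tag+'.pkl','wb'))
E
python3 look.py b wrist,side,top
```

```text
wrist clamp_pivot 0.93 [351.7  23.3]
wrist lever 0.67 988 336 377 0 30
side clamp_pivot 0.91 [297.8 286.7]
side lever 0.82 687 288 306 245 290
3.275 [0.48296003 0.04356725 0.26133685] [1.79995069e+02 5.60813437e-03 8.21611019e+01] [ 0.16750727  0.27433548 -0.42642842  2.09241767  0.15634072  0.80443134
 -0.49044433] [-0.47299296 -0.19300714 -0.10402263]
```

Call:
{"api": "carry_out", "payload": {"delta_pos": [[45,6,0],[45,6,0],[40,6,0],[0,0,0],[0,0,0]], "turn": [-0.18,0,0,-0.18,-0.18], "grip": [0,0,0,0,0]}}

```text
t: 3.9
tool_pos: [0.5031, 0.1738, 0.2612]
tool_rot: [-3.141, -0.0, 1.982]
contact_force: [-0.4, -0.5, 0.1]
finger_gap: 0.0857
```

Call:
{"api": "carry_out", "payload": {"delta_pos": [[0,0,0],[0,0,0],[0,0,0],[0,0,0]], "turn": [-0.18,-0.18,-0.18,0], "grip": [0,0,0,0]}}

```text
t: 4.4
tool_pos: [0.5032, 0.1726, 0.2611]
tool_rot: [-3.141, -0.001, 2.512]
contact_force: [-0.0, 0.3, -0.1]
finger_gap: 0.0855
```

```bash
python3 look.py c wrist,top
```

```text
wrist clamp_pivot 0.73 [338.5 185.1]
wrist lever 0.74 888 322 351 179 222
top clamp_pivot 0.71 [230.4 210.1]
top lever 0.61 190 218 230 197 213
4.7 [0.50323155 0.17277967 0.26131691] [-1.79995594e+02  1.23007705e-02  1.44026931e+02] [ 0.12875558  0.38515265 -0.70668071  1.99053677  0.32286028  0.87816061
  0.19185882] [-0.02028413 -0.85147616 -0.59701381]
```

View pics/c_wrist.png

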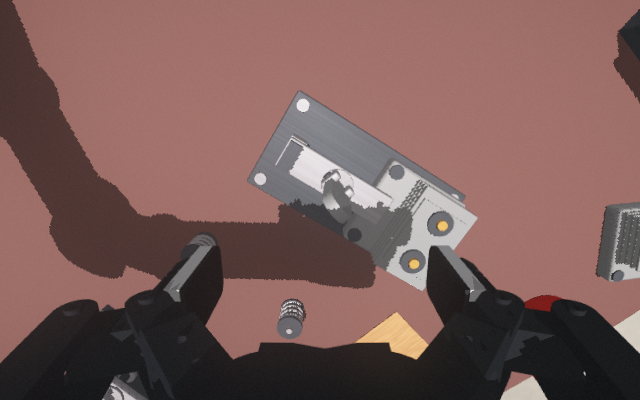

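Run:
```python
import cv2
im=cv2.imread('pics/b_side.png')[230:360,190:370]
cv2.imwrite('pics/b_side_z.png',cv2.resize(im,None,fx=4,fy=4,interpolation=cv2.INTER_CUBIC))
```

```text
(no output)
```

View pics/b_side_z.png

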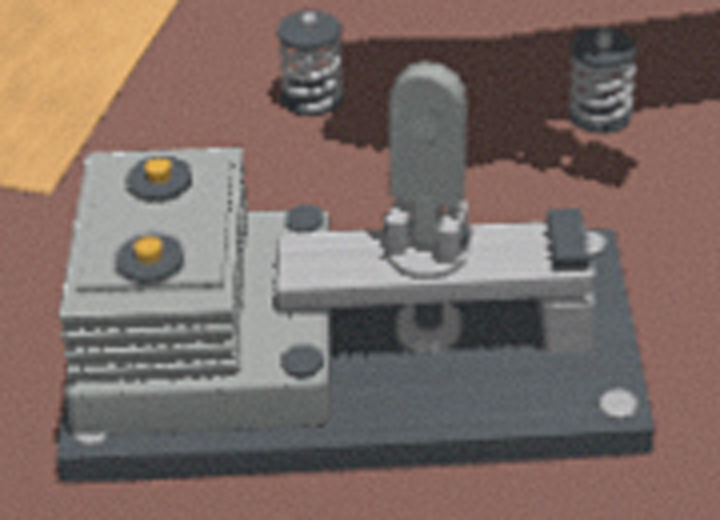

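Run:
```python
from h import *
import pickle
b=pickle.load(open('b.pkl','rb'));c=pickle.load(open('c.pkl','rb'))
obs=[((351.7,23.3),b['wrist'][1]),((297.8,286.7),b['side'][1]),((295.9,287.1),b['side'][1]),((338.5,185.1),c['wrist'][1]),((230.4,210.1),c['top'][1]),((227.6,208.3),c['top'][1])]
print(tri(obs)); print(tri(obs[:4]))
C=c['wrist'][1]
for p in [(298,92),(248,181),(465,196),(303,104),(260,179)]: print(p,atz(p,C,.016))
im=c['wrist'][0][80:300,230:490]; save('c_wz',cv2.resize(im,None,fx=3,fy=2.7,interpolation=cv2.INTER_CUBIC)[:600])
im=b['wrist'][0][0:130,270:470]; save('b_wz',cv2.resize(im,None,fx=4,fy=4,interpolation=cv2.INTER_CUBIC))
```

```text
(array([0.5215481 , 0.17347715, 0.06991405]), [np.float64(3.2496102125330997), np.float64(1.0385715142129872), np.float64(2.8470418978515095), np.float64(1.9335603102917431), np.float64(3.921708135073194), np.float64(1.6931022376915221)])
(array([0.52414143, 0.17408464, 0.06984218]), [np.float64(0.8130964076578382), np.float64(0.8143489875034318), np.float64(1.1708509602691002), np.float64(1.3369089833657166)])
(298, 92) [0.42431311 0.19382771 0.016     ]
(248, 181) [0.46925032 0.0872458  0.016     ]
(465, 196) [0.63353329 0.28228442 0.016     ]
(303, 104) [0.43770611 0.19057928 0.016     ]
(260, 179) [0.47562873 0.10000166 0.016     ]
```

View pics/c_wz.png

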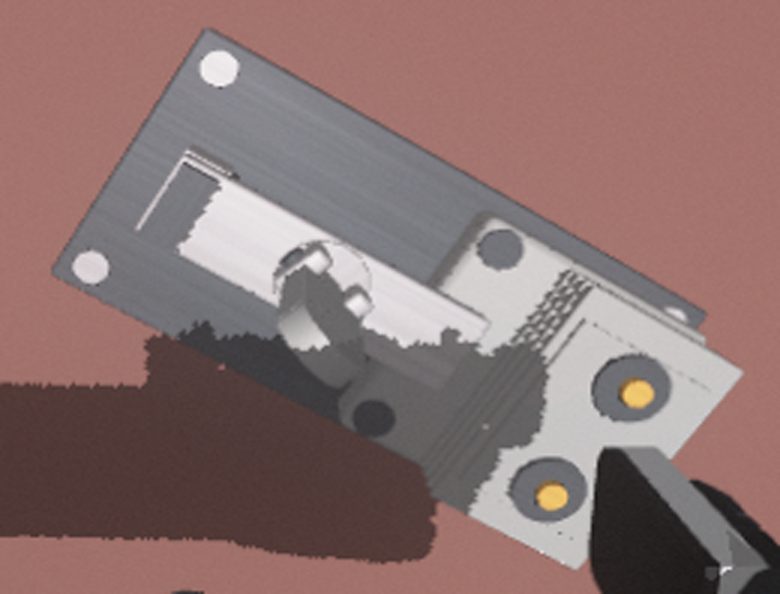

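View pics/b_wz.png

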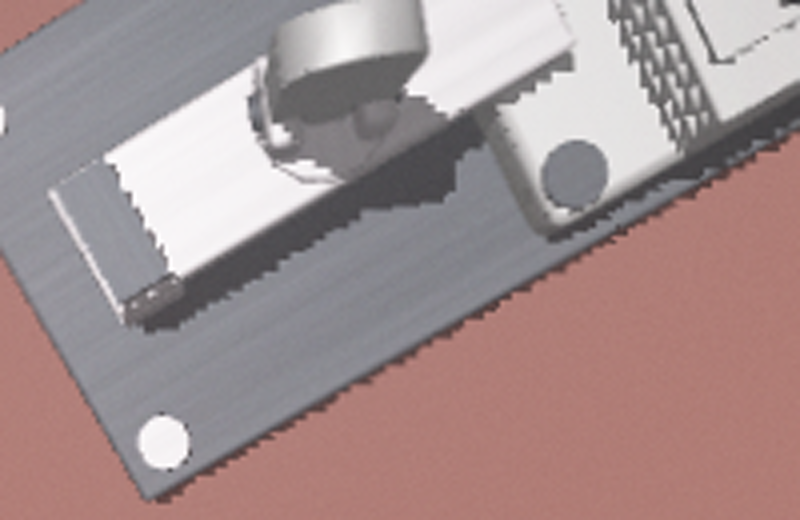

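```bash
cat > fit.py <<'E'
from h import *
import pickle
from scipy.optimize import minimize
def blade(x,y,z,psi,q,f):
    # returns list of convex point sets (blade)
    phi=psi+np.pi+abs(q)
    d=np.array([np.cos(phi),np.sin(phi),0]); w=np.array([-d[1],d[0],0]); u=np.array([0,0,1.])
    L=np.cos(f)*u+np.sin(f)*d; n=np.cos(f)*d-np.sin(f)*u
    P=[(16,14),(16,-14)]+[(61+14*np.sin(a),14*np.cos(a)) for a in np.linspace(0,np.pi,13)]
    o=np.array([x,y,z])
    return np.array([o+(l*L+ww*w+t*n)/1000 for l,ww in P for t in (-5,5)])
def neck(x,y,z,psi,q,f):
    phi=psi+np.pi+abs(q)
    d=np.array([np.cos(phi),np.sin(phi),0]); w=np.array([-d[1],d[0],0]); u=np.array([0,0,1.])
    L=np.cos(f)*u+np.sin(f)*d; n=np.cos(f)*d-np.sin(f)*u
    return np.array([np.array([x,y,z])+(l*L+ww*w+t*n)/1000 for l in (8,17) for ww in (-7,7) for t in (-5,5)])
def render(p,C,ss=2,nk=True):
    m=np.zeros((400*ss,640*ss),np.uint8)
    for P in ([blade(*p),neck(*p)] if nk else [blade(*p)]):
        h=cv2.convexHull(((proj(P,C)+.5)*ss-.5).astype(np.float32)); cv2.fillConvexPoly(m,np.round(h).astype(np.int32),1)
    return m
E
cat > runfit.py <<'E'
from fit import *
b=pickle.load(open('b.pkl','rb'));c=pickle.load(open('c.pkl','rb'))
V=[b['side'],b['wrist'],c['wrist'],c['top']]
V=[v for v in V if v[3]]
M=[cv2.resize(v[3][0][1].astype(np.uint8),None,fx=2,fy=2,interpolation=cv2.INTER_NEAREST) for v in V]
psi=np.radians(22.9)
def cost(a,det=False):
    x,y,q,f=a; p=(x,y,.066+.003*abs(q),psi,q,f); r=[]
    for v,m in zip(V,M):
        k=render(p,v[1]); r.append(1-(k&m).sum()/max(1,(k|m).sum()))
    return r if det else sum(r)
best=None
for q in np.arange(.6,1.45,.1):
  for f in (0,.05,.1):
    r=minimize(cost,[.5246,.1738,q,f],method='Nelder-Mead',options=dict(initial_simplex=np.array([.5246,.1738,q,f])+np.vstack([np.zeros(4),np.diag([.003,.003,.15,.05])]),maxiter=150))
    if best is None or r.fun<best.fun: best=r
    if f==.05: print(round(q,2),r.x,r.fun)
print(best.x,best.fun,cost(best.x,True))
for q in np.arange(.6,1.5,.1): print(round(q,2),cost([*best.x[:2],q,best.x[3]]))
x,y,q,f=best.x
for n,v in zip(['1','2','3'],V):
    im=v[0].copy(); k=render((x,y,.066+.003*abs(q),psi,q,f),v[1],1); cs,_=cv2.findContours(k,0,1)
    big=cv2.resize(im,None,fx=4,fy=4,interpolation=cv2.INTER_CUBIC)
    k4=render((x,y,.066+.003*abs(q),psi,q,f),v[1],4); cs,_=cv2.findContours(k4,0,2); cv2.drawContours(big,cs,-1,(255,0,0),1)
    ys,xs=np.nonzero(k4);cy,cx=int(ys.mean()),int(xs.mean()); y0=max(0,cy-200);x0=max(0,cx-130); save('fit'+n,big[y0:y0+400,x0:x0+260])
import glob
I=[cv2.imread(f'pics/fit{n}.png') for n in '123']; H=max(i.shape[0] for i in I)
cv2.imwrite('pics/fitall.png',np.hstack([np.pad(i,((0,H-i.shape[0]),(0,0),(0,0))) for i in I]))
E
python3 runfit.py
```

```text
0.6 [0.52411862 0.17252964 1.27406931 0.02572492] 0.5245257069864877
0.7 [0.52356984 0.17307705 1.22356026 0.03758948] 0.5146466777625606
0.8 [0.52398423 0.1727819  1.24550245 0.03998555] 0.5086433227117905
0.9 [0.52337405 0.17385525 1.31560914 0.04872974] 0.5294486466876838
1.0 [0.52401199 0.17258676 1.25314023 0.03469124] 0.5072919801644155
1.1 [0.52382345 0.17335037 1.28026146 0.04633241] 0.5058145427899274
1.2 [0.52399555 0.17332656 1.28615336 0.04507799] 0.5055062069135902
1.3 [0.52353912 0.17357999 1.27542802 0.05163567] 0.5083012491297977
1.4 [0.52390076 0.17334897 1.28082545 0.04659201] 0.5064819362009813
[0.52361114 0.17316243 1.29118517 0.04489803] 0.5045716934980371 [np.float64(0.1288694481830417), np.float64(0.06810551558752997), np.float64(0.08880810179174237), np.float64(0.21878862793572307)]
0.6 1.3034011845053037
0.7 1.1555845148959678
0.8 1.003691631918497
0.9 0.853149521441006
1.0 0.7332457456323686
1.1 0.6202394569185381
1.2 0.5289428780385949
1.3 0.5151384908776587
1.4 0.5874950595662617
```

View pics/fitall.png

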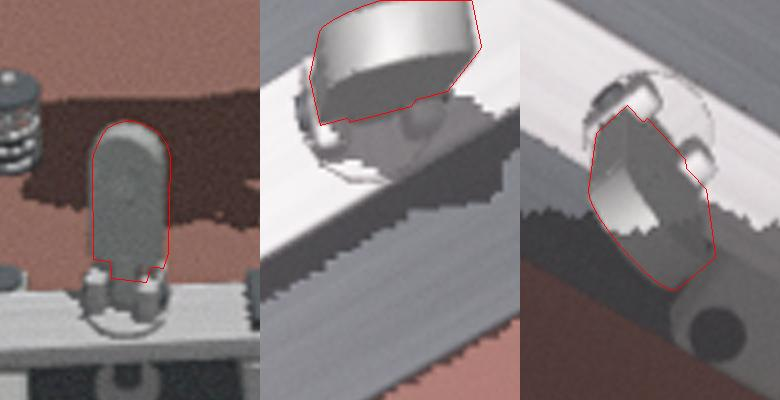

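The fit gives the bolt at about (0.524, 0.1735), pivot z ≈ 0.070, fixture yaw 22.9°, bolt angle ≈ -1.27 and fold ≈ 0.045. The overlay matches the blade in all three views. Next I'll align over the bolt.

Call:
{"api": "carry_out", "payload": {"delta_pos": [[-16.6,12.9,0],[0,0,0],[0,0,0],[0,0,0],[0,0,40]], "turn": [0,-0.182,-0.182,-0.182,-0.182], "grip": [0,0,0,0,0]}}

```text
t: 5.32
tool_pos: [0.5269, 0.175, 0.2236]
tool_rot: [3.14, 0.008, -3.036]
contact_force: [0.1, 0.3, -1.8]
finger_gap: 0.0856
```

Call:
{"api": "carry_out", "payload": {"delta_pos": [[0,0,10],[0,0,0]], "turn": [0,0], "grip": [0,0]}}

```text
t: 5.58
tool_pos: [0.5239, 0.1733, 0.2109]
tool_rot: [-3.141, -0.002, -3.043]
contact_force: [-0.6, 0.8, -0.2]
finger_gap: 0.085
```

```bash
python3 look.py d wrist
```

```text
wrist clamp_pivot 0.85 [326.2 181.2]
wrist lever 0.86 966 311 331 169 224
5.725 [0.5249595  0.17413185 0.21251183] [ 1.79978909e+02  1.22428155e-01 -1.74263882e+02] [ 0.20560133  0.51932505 -0.83597381  1.99197949  0.51306387  0.85010501
  0.75601678] [0.35813402 0.94606585 0.0992792 ]
```

View pics/d_wrist.png

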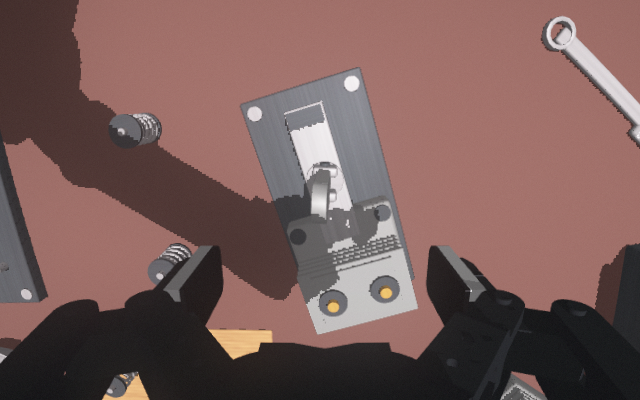

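```bash
sed -e "s/V=\[b\['side'\].*/d=pickle.load(open('d.pkl','rb'));V=[d['wrist'],c['wrist'],b['wrist'],b['side']]/" -e "s/np.arange(.6,1.45,.1)/(1.2,1.3)/" runfit.py > rf2.py; python3 rf2.py
python3 - <<'E'
from h import *
import pickle
d=pickle.load(open('d.pkl','rb'))['wrist'];C=d[1]
p=[(360,69),(241,104),(413,276)]
for x in p: print(atz(x,C,.016))
E
```

```text
1.2 [0.52353334 0.17392981 1.25940745 0.06218106] 0.3463761552939555
1.3 [0.52367438 0.17352712 1.24885207 0.05768482] 0.3458006305903588
[0.52363333 0.17330955 1.24838526 0.05393713] 0.337178946679339 [np.float64(0.04658227848101271), np.float64(0.08007303077725614), np.float64(0.06562500000000004), np.float64(0.14489863742107012)]
0.6 1.4610490929944282
0.7 1.2850263218671336
0.8 1.115037522730037
0.9 0.9488124385066272
1.0 0.779998194896384
1.1 0.5685844574273217
1.2 0.39087171686045274
1.3 0.3908843274925299
1.4 0.5708206258277171
[0.42460115 0.19648744 0.016     ]
[0.46724332 0.08726012 0.016     ]
[0.63077836 0.28091014 0.016     ]
```

View pics/fitall.png

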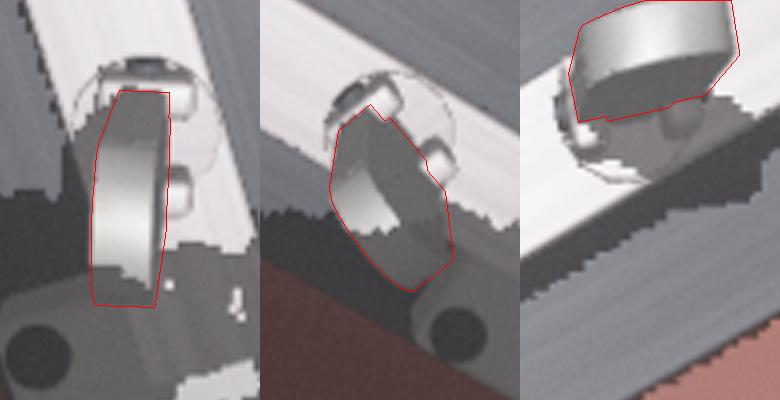

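Call:
{"api": "carry_out", "payload": {"delta_pos": [[1.4,-0.5,30],[0,0,40],[0,0,30],[0,0,6.5],[0,0,0]], "turn": [0.023,0,0,0,0], "grip": [0,0,0,0,0]}}

```text
t: 6.35
tool_pos: [0.5236, 0.1734, 0.1057]
tool_rot: [3.141, 0.001, -3.064]
contact_force: [0.7, 0.3, -0.3]
finger_gap: 0.0855
```

```bash
python3 look.py e wrist
```

```text
wrist clamp_pivot 0.81 [323.3 228. ]
wrist lever 0.7 3082 299 333 211 319
6.5 [0.52396937 0.17341371 0.10628928] [ 1.79955404e+02  1.57476059e-01 -1.75531831e+02] [ 0.09375295  0.6497975  -0.69426565  2.07063631  0.68586801  0.65830895
  0.58381871] [0.18364881 0.64845556 0.83790841]
```

View pics/e_wrist.png

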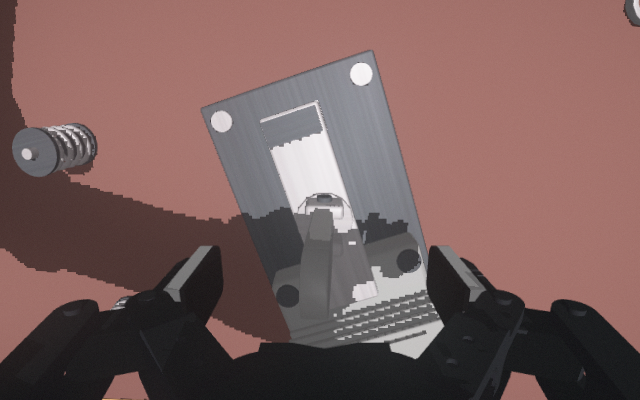

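The lever (cols 300–333, rows 211–319) stands between the open pads. I'll close now.

Call:
{"api": "carry_out", "payload": {"delta_pos": [[0,0,0],[0,0,0],[0,0,0],[0,0,0],[0,0,0]], "turn": [0,0,0,0,0], "grip": [150,200,240,255,255], "grip_force": 50}}

```text
t: 7.12
tool_pos: [0.5229, 0.1729, 0.1049]
tool_rot: [3.141, -0.0, -3.064]
contact_force: [0.0, 0.1, 1.5]
finger_gap: 0.0096
```

```bash
python3 look.py f wrist
```

```text
wrist clamp_pivot 0.82 [326.2 227.6]
wrist lever 0.58 2877 310 339 214 321
7.275 [0.52288816 0.17284141 0.1048897 ] [ 1.79995190e+02 -4.32543436e-03 -1.75541984e+02] [ 0.09320858  0.65162355 -0.69308133  2.07201127  0.6860323   0.65799143
  0.58337585] [-0.0691366  -0.49879629  2.29582433]
```

View pics/f_wrist.png

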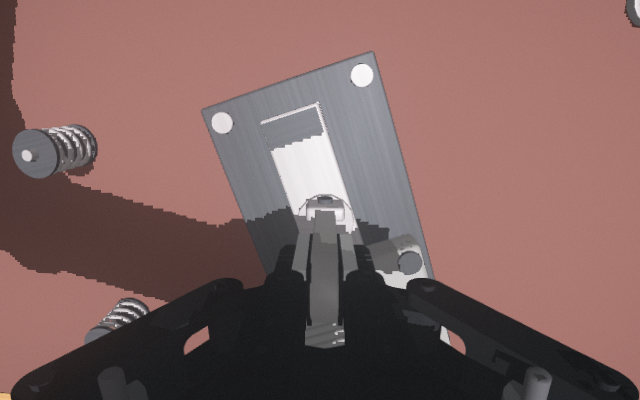

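Gripped: gap 9.6 mm, lever upright. I'll turn clockwise and follow the thread down.

Call:
{"api": "carry_out", "payload": {"delta_pos": [[0,0,0.4],[0,0,0.5],[0,0,0.5],[0,0,0.5]], "turn": [0.16,0.16,0.16,0.16], "grip": [255,255,255,255]}}

```text
t: 7.78
tool_pos: [0.5228, 0.1735, 0.103]
tool_rot: [3.141, -0.0, 2.577]
contact_force: [-0.6, 1.3, 1.5]
finger_gap: 0.0096
```

Run:
```python
from h import *
s=robot.state()
for k in ['t','tool_pos','tool_rot','contact_force','ft_torque','finger_gap','q']: print(k,s[k])
```

```text
t 7.775
tool_pos [0.52283719 0.17351895 0.10299476]
tool_rot [ 3.14066798e+00 -1.00755777e-04  2.57666399e+00]
contact_force [-0.58553159  1.28078059  1.53445065]
ft_torque [0.20238979 0.10207353 0.17192436]
finger_gap 0.009623463324144588
q [-0.02375684  0.61134274 -0.52274963  2.07788545  0.54316086  0.58644205
  0.07552217]
```

Call:
{"api": "carry_out", "payload": {"delta_pos": [[0,0,0.5],[0,0,0.5],[0,0,0.5],[0,0,0.2]], "turn": [0.16,0.16,0.16,0.07], "grip": [255,255,255,255]}}

```text
t: 8.28
tool_pos: [0.5231, 0.174, 0.1014]
tool_rot: [3.14, -0.001, 2.03]
contact_force: [-0.3, 0.7, 0.7]
finger_gap: 0.0095
```

```bash
cat > st.py <<'E'
from h import *
s=robot.state()
for k in ['t','tool_pos','tool_rot','contact_force','ft_torque','finger_gap']: print(k,np.round(s[k],4))
E
python3 st.py
```

```text
t 8.275
tool_pos [0.5231 0.174  0.1014]
tool_rot [ 3.1399e+00 -6.0000e-04  2.0295e+00]
contact_force [-0.3113  0.6749  0.7439]
ft_torque [ 0.3419 -0.0382  0.1131]
finger_gap 0.0095
```

Call:
{"api": "carry_out", "payload": {"delta_pos": [[0,0,0.1],[0,0,0]], "turn": [0.04,0], "grip": [255,255]}}

```text
t: 8.52
tool_pos: [0.5232, 0.174, 0.1012]
tool_rot: [3.14, -0.001, 1.991]
contact_force: [0.2, 2.4, 0.7]
finger_gap: 0.0092
```

```bash
python3 st.py
```

```text
t 8.525
tool_pos [0.5232 0.174  0.1012]
tool_rot [ 3.140e+00 -1.100e-03  1.991e+00]
contact_force [0.1577 2.4245 0.6838]
ft_torque [ 6.048e-01 -4.890e-02 -1.000e-04]
finger_gap 0.0092
```

Call:
{"api": "carry_out", "payload": {"delta_pos": [[0,0,0.1],[0,0,0]], "turn": [0.04,0], "grip": [255,255]}}

```text
t: 8.78
tool_pos: [0.5232, 0.1739, 0.1011]
tool_rot: [3.14, -0.001, 1.951]
contact_force: [-0.2, 4.1, -0.4]
finger_gap: 0.0094
```

```bash
python3 st.py; python3 look.py g wrist,side
```

```text
t 8.775
tool_pos [0.5232 0.1739 0.1011]
tool_rot [ 3.140e+00 -1.100e-03  1.951e+00]
contact_force [-0.1684  4.1399 -0.44  ]
ft_torque [ 0.9572 -0.1169  0.2441]
finger_gap 0.0094
wrist clamp_pivot 0.7 [325.3 227.7]
wrist lever 0.74 2926 309 338 213 321
side clamp_pivot 0.64 [293.8 286.4]
side lever 0.48 223 294 301 250 286
9.075 [0.52321903 0.17386226 0.10112712] [ 1.79915430e+02 -7.06122944e-02  1.11766882e+02] [-0.14513367  0.58556191 -0.35213642  2.08350715  0.38287498  0.53198111
 -0.39617914] [ 0.26290303  6.13330017 -0.9195984 ]
```

View pics/g_wrist.png

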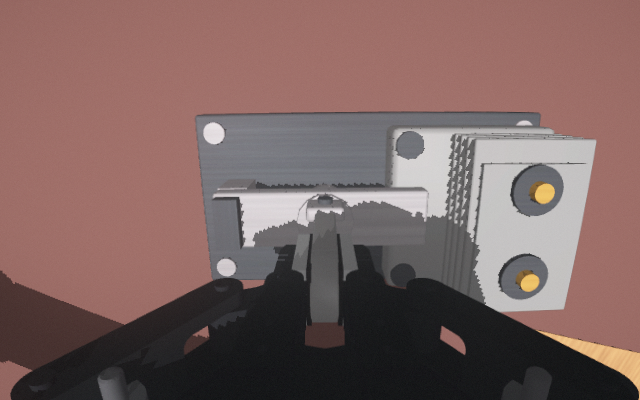

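Run:
```python
from h import *
import pickle
d=pickle.load(open('g.pkl','rb'))['wrist'];C=d[1]; im=d[0]
save('g_z',cv2.resize(im[100:340,180:600],None,fx=1.9,fy=1.9,interpolation=cv2.INTER_CUBIC))
g=im.mean(2)
# top plate edge: dark below red
pts=[]
for x in range(215,520,10):
    col=np.diff(cv2.GaussianBlur(g,(3,3),0)[100:130,x]); pts.append((x,100+np.argmin(col)+.5))
W=np.array([atz(p,C,.016)[:2] for p in pts]); 
vx,vy,x0,y0=cv2.fitLine(W.astype(np.float32),cv2.DIST_HUBER,0,.001,.001).ravel();print('plate',np.degrees(np.arctan2(vy,vx)),x0,y0)
n=np.array([-vy,vx]); print('dist of TCP to edge', (W.mean(0)-d[2]['tool_pos'][:2])@n)
pts=[]
for x in range(262,420,8):
    col=np.diff(cv2.GaussianBlur(g,(3,3),0)[180:200,x]); pts.append((x,180+np.argmax(col)+.5))
print(pts[::4])
W=np.array([atz(p,C,.054)[:2] for p in pts]); 
vx,vy,x0,y0=cv2.fitLine(W.astype(np.float32),cv2.DIST_HUBER,0,.001,.001).ravel();print('strap',np.degrees(np.arctan2(vy,vx)))
```

```text
plate 22.49966 0.5218948 0.23793766
dist of TCP to edge 0.05960295309568039
[(262, np.float64(192.5)), (294, np.float64(192.5)), (326, np.float64(191.5)), (358, np.float64(191.5)), (390, np.float64(190.5))]
strap 22.607347
```

View pics/g_z.png

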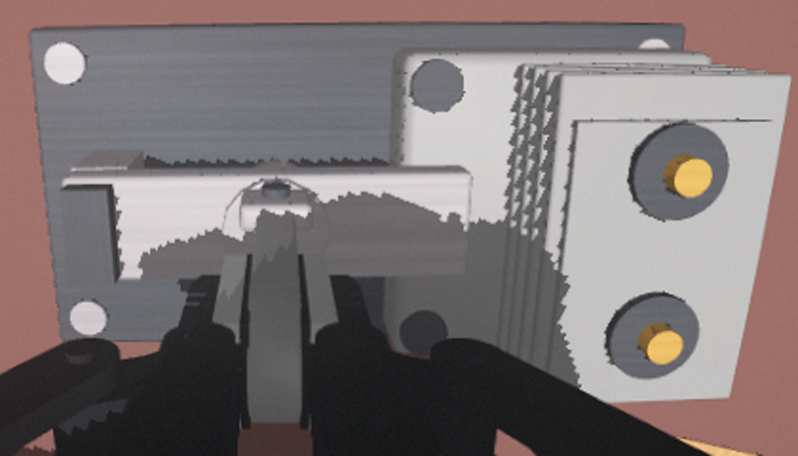

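Call:
{"api": "carry_out", "payload": {"delta_pos": [[0,0,0],[0,0,0]], "turn": [0.05,0], "grip": [255,255]}}

```text
t: 9.32
tool_pos: [0.5232, 0.174, 0.1012]
tool_rot: [3.14, -0.0, 1.906]
contact_force: [0.5, 5.2, -0.2]
finger_gap: 0.0091
```

```bash
python3 st.py
```

```text
t 9.325
tool_pos [0.5232 0.174  0.1012]
tool_rot [ 3.1398e+00 -4.0000e-04  1.9058e+00]
contact_force [ 0.4734  5.2499 -0.1586]
ft_torque [ 1.29   -0.1047  1.0828]
finger_gap 0.0091
```

Torque rose to 1.08 N m and the blade is square to the strap, so the bolt is at its stop. I'll relieve the wind-up, open and rise.

Call:
{"api": "carry_out", "payload": {"delta_pos": [[0,0,0],[0,0,0],[0,0,0],[0,0,0]], "turn": [-0.04,0,0,0], "grip": [255,150,60,40]}}

```text
t: 9.82
tool_pos: [0.5225, 0.1711, 0.1007]
tool_rot: [-3.14, 0.001, 1.938]
contact_force: [-0.2, 0.5, 0.1]
finger_gap: 0.0634
```

Call:
{"api": "carry_out", "payload": {"delta_pos": [[0,0,-40],[0,0,-40],[0,0,-40],[0,0,0]], "turn": [0,0,0,0], "grip": [20,0,0,0]}}

```text
t: 10.32
tool_pos: [0.5249, 0.1732, 0.2241]
tool_rot: [3.135, 0.001, 1.938]
contact_force: [0.0, -0.1, 0.1]
finger_gap: 0.0855
```

```bash
python3 look.py i wrist,side
```

```text
wrist clamp_pivot 0.91 [325.3 178.7]
wrist lever 0.72 688 315 329 166 215
side clamp_pivot 0.75 [297.6 289.9]
side lever 0.79 270 293 300 249 286
10.625 [0.52195572 0.1721835  0.21957329] [-1.79823135e+02  2.27325780e-03  1.11137768e+02] [-0.05843888  0.41985048 -0.45212603  2.00028333  0.25581265  0.77913339
 -0.29149425] [ 0.73931782 -0.36571468 -0.67678609]
```

View pics/i_wrist.png

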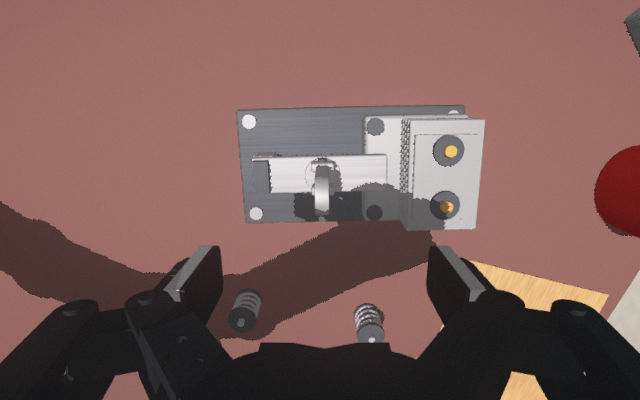

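```bash
sed -e "s/V=\[b\['side'\].*/i=pickle.load(open('i.pkl','rb'));V=[i['wrist'],i['side'],i['side']]/" -e "s/np.arange(.6,1.45,.1)/(-.01,.1)/" -e "s/radians(22.9)/radians(22.5)/;s/,.05,.1)/,.05)/" -e "s/x,y,q,f=a;/x,y,q,f=a;q=q-.3;/;s/abs(q)/q/g" runfit.py >rf3.py; sed 's/psi+np.pi+abs(q)/psi+np.pi+q/' -i fit.py; sed -i 's/q=q-.3;//' rf3.py; python3 rf3.py
```

```text
-0.01 [ 0.52584391  0.17339593 -0.02848788  0.03864322] 0.5284613366688591
0.1 [ 0.52645482  0.17335015 -0.00290285  0.04316849] 0.5592983199155986
[ 0.52563811  0.17304389 -0.02767709  0.02363487] 0.5096969696969698 [np.float64(0.23636363636363633), np.float64(0.13666666666666671), np.float64(0.13666666666666671)]
0.6 1.5936005387605148
0.7 1.6762037317578145
0.8 1.749407832704378
0.9 1.8082164340020044
1.0 1.8470072417609265
1.1 1.8769568401535248
1.2 1.8963184621659348
1.3 1.904074475613125
1.4 1.914324202763219
```

View pics/fitall.png

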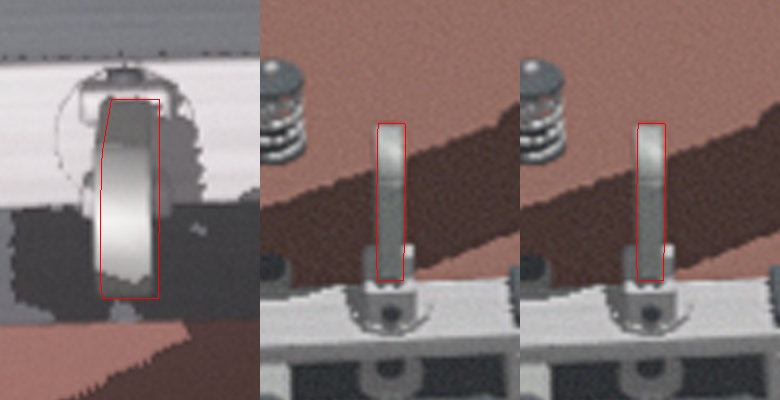

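The bolt is snug: the blade is edge-on in the side view, with the model outline on it at q ≈ 0 and the lever upright. For the fold I'll shut the fingers, turn so that tool +x is the fold direction, and go to the head side of the lever.

Call:
{"api": "carry_out", "payload": {"delta_pos": [[0,47,0],[0,0,0],[0,0,0],[0,0,0],[0,0,0]], "turn": [0,-0.1775,-0.1775,-0.1775,-0.1775], "grip": [120,180,230,255,255]}}

```text
t: 11.25
tool_pos: [0.5661, 0.1895, 0.2197]
tool_rot: [-3.14, -0.002, 2.656]
contact_force: [0.8, 0.4, 0.9]
finger_gap: 0.0005
```

Call:
{"api": "carry_out", "payload": {"delta_pos": [[0,0,0],[0,0,0],[0,0,0],[0,0,0],[0,0,0]], "turn": [-0.1775,-0.1775,-0.1775,-0.1775,-0.1775], "grip": [255,255,255,255,255]}}

```text
t: 11.88
tool_pos: [0.5662, 0.1894, 0.2198]
tool_rot: [3.141, -0.002, -2.74]
contact_force: [-0.5, 0.6, -0.2]
finger_gap: 0.0004
```

Call:
{"api": "carry_out", "payload": {"delta_pos": [[0,0,0],[0,0,0]], "turn": [0,0], "grip": [255,255]}}

```text
t: 12.12
tool_pos: [0.5665, 0.1895, 0.2203]
tool_rot: [3.141, -0.001, -2.748]
contact_force: [-0.1, -0.3, 0.8]
finger_gap: 0.0003
```

```bash
cat > fx.py <<'E'
from h import *
s=robot.state(); p=np.array(s['tool_pos'])-[.5237,.1734,.066]; a=np.radians(22.5)
print('t',s['t'],'X %.1f Y %.1f Z %.1f'%tuple(1000*np.array([p[0]*np.cos(a)+p[1]*np.sin(a),-p[0]*np.sin(a)+p[1]*np.cos(a),p[2]])),'yaw',np.degrees(s['tool_rot'][2])%360,'gap',s['finger_gap'],'F',np.round(s['contact_force'],1))
E
python3 fx.py;python3 look.py j wrist
```

```text
t 12.125 X 45.7 Y -1.5 Z 154.3 yaw 202.52758276174902 gap 0.0002731614038594817 F [-0.1 -0.3  0.8]
wrist clamp_pivot 0.74 [328.3 128.3]
wrist lever 0.96 755 306 346 122 141
12.275 [0.56667334 0.18976894 0.22089553] [-1.79983000e+02 -1.11803870e-02 -1.57385801e+02] [ 0.19634623  0.57495843 -0.85666604  1.8870235   0.53936021  0.92825147
  1.04807247] [ 0.01517999 -0.95042963 -0.1962111 ]
```

View pics/j_wrist.png

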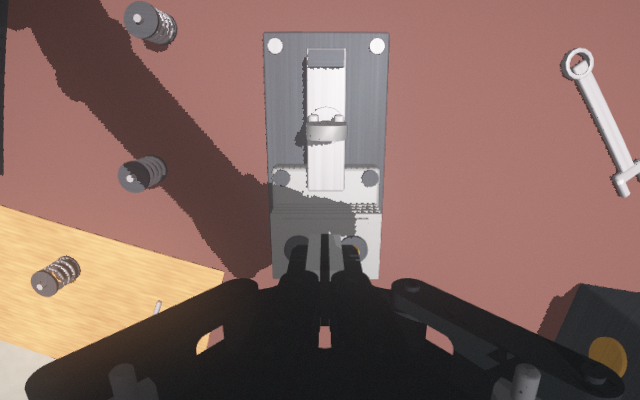

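Call:
{"api": "carry_out", "payload": {"delta_pos": [[0,1.5,40],[0,0,40],[0,0,29],[0,0,0]], "turn": [0,0,0,0], "grip": [255,255,255,255]}}

```text
t: 12.78
tool_pos: [0.5647, 0.1902, 0.1101]
tool_rot: [-3.141, -0.005, -2.746]
contact_force: [0.3, 0.4, 0.3]
finger_gap: -0.0
```

```bash
python3 fx.py;python3 look.py k wrist,side
```

```text
t 12.775 X 44.3 Y -0.2 Z 44.1 yaw 202.6609034467546 gap -4.80047247135735e-05 F [0.3 0.4 0.3]
wrist clamp_pivot 0.77 [325.3 146.1]
wrist lever 0.59 3214 287 362 134 182
side clamp_pivot 0.84 [294.9 288.9]
side lever 0.59 262 293 300 249 287
13.075 [0.56706155 0.19166386 0.11350227] [-1.79994171e+02  1.53417128e-01 -1.57342419e+02] [ 0.10814022  0.6990145  -0.74194457  1.96214377  0.69263247  0.74974784
  0.91805867] [0.45906118 0.74164634 0.70388844]
```

View pics/k_wrist.png

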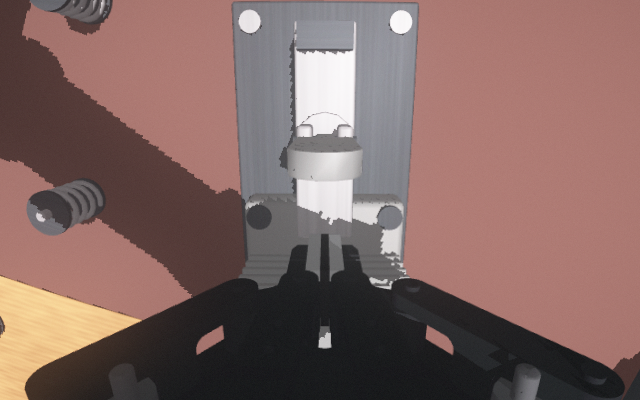

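View pics/k_side.png

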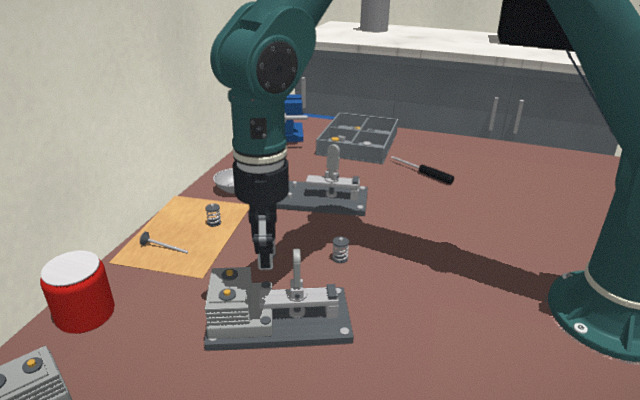

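Both views show the shut fingers on the head side, clear of the head, with the lever upright. I'll push it over along the arc.

Call:
{"api": "carry_out", "payload": {"delta_pos": [[25,0,0],[15,0,1],[13,0,2.5],[7.4,0,4],[6.4,0,5]], "turn": [0,0,0,0,0], "grip": [255,255,255,255,255]}}

```text
t: 13.7
tool_pos: [0.5041, 0.1654, 0.0994]
tool_rot: [3.142, -0.0, -2.746]
contact_force: [1.3, 0.3, 3.4]
finger_gap: 0.0002
```

```bash
python3 look.py l side; python3 fx.py
python3 - <<'E'
import cv2
im=cv2.imread('pics/l_side.png')[220:360,190:370]
cv2.imwrite('pics/l_z.png',cv2.resize(im,None,fx=4,fy=4))
E
```

```text
side clamp_pivot 0.64 [297.5 289. ]
side lever 0.7 474 295 333 259 289
13.85 [0.50347449 0.16470406 0.09870855] [-1.79974294e+02 -1.48779330e-01 -1.57315949e+02] [ 0.11602776  0.65224231 -0.71992674  2.11832136  0.73461871  0.64012768
  0.84598813] [-0.1829088  -0.13398829  0.09318305]
t 13.85 X -22.0 Y -0.3 Z 32.7 yaw 202.6840509801752 gap 8.378862851622972e-05 F [-0.2 -0.1  0.1]
```

View pics/l_z.png

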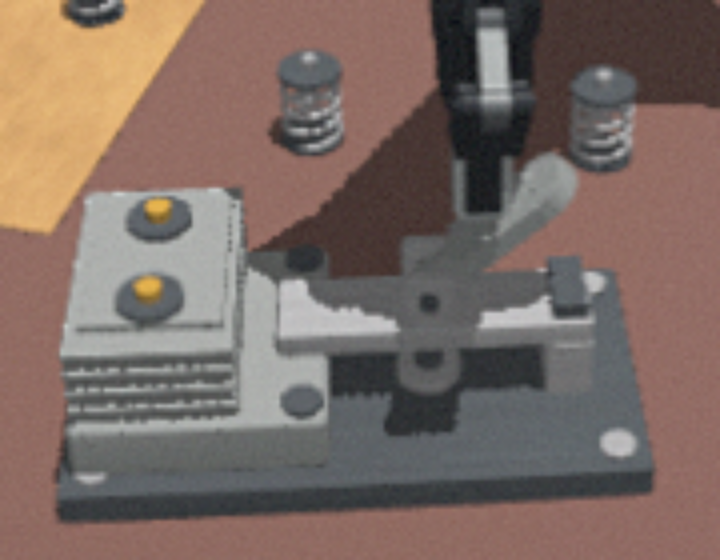

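The side view shows the lever about halfway down (its tip at zoom (555,175)), pushed by the fingertips. I'll continue the arc.

Call:
{"api": "carry_out", "payload": {"delta_pos": [[5.4,0,6],[4.3,0,7],[2.9,0,7.7],[1.6,0,6],[0,0,0]], "turn": [0,0,0,0,0], "grip": [255,255,255,255,255]}}

```text
t: 14.48
tool_pos: [0.4906, 0.1595, 0.072]
tool_rot: [-3.141, -0.002, -2.746]
contact_force: [-1.1, 0.4, 0.6]
finger_gap: -0.0003
```

```bash
python3 fx.py
```

```text
t 14.475 X -35.9 Y -0.2 Z 6.0 yaw 202.67498247170184 gap -0.0002690082892270201 F [-1.1  0.4  0.6]
```

Call:
{"api": "carry_out", "payload": {"delta_pos": [[0,0,1],[0,0,1],[0,0,0]], "turn": [0,0,0], "grip": [255,255,255]}}

```text
t: 14.85
tool_pos: [0.4907, 0.1595, 0.0709]
tool_rot: [-3.141, -0.001, -2.746]
contact_force: [-2.7, -0.6, 3.7]
finger_gap: 0.0001
```

```bash
python3 fx.py
```

```text
t 14.85 X -35.8 Y -0.2 Z 4.9 yaw 202.67488417326885 gap 0.00010184505440965526 F [-2.7 -0.6  3.7]
```

Call:
{"api": "carry_out", "payload": {"delta_pos": [[0,0,0.7],[0,0,0.7],[0,0,0]], "turn": [0,0,0], "grip": [255,255,255]}}

```text
t: 15.22
tool_pos: [0.4906, 0.1595, 0.0704]
tool_rot: [-3.14, -0.001, -2.746]
contact_force: [-3.8, -2.1, 14.3]
finger_gap: 0.0004
```

```bash
python3 fx.py
```

```text
t 15.225 X -35.9 Y -0.2 Z 4.4 yaw 202.68263818329427 gap 0.0004464516477623589 F [-3.8 -2.1 14.3]
```

The pressing force climbs steeply to 14 N at pivot + 4.4 mm, so the lever is on its rest. I'll retreat and check.

Call:
{"api": "carry_out", "payload": {"delta_pos": [[0,0,-20],[0,0,-50],[0,0,-50],[-40,0,-20],[0,0,0]], "turn": [0,0,0,0,0], "grip": [255,255,255,255,255]}}

```text
t: 15.85
tool_pos: [0.5325, 0.1772, 0.2118]
tool_rot: [3.14, 0.008, -2.748]
contact_force: [-0.6, -0.6, -0.1]
finger_gap: -0.0002
```

Call:
{"api": "carry_out", "payload": {"delta_pos": [[0,0,0],[0,0,0]], "turn": [0,0], "grip": [255,255]}}

```text
t: 16.1
tool_pos: [0.5268, 0.1745, 0.2082]
tool_rot: [-3.141, -0.003, -2.745]
contact_force: [0.4, 0.1, 0.1]
finger_gap: 0.0002
```

```bash
python3 look.py m wrist,side,top; python3 fx.py
python3 - <<'E'
import cv2
im=cv2.imread('pics/m_side.png')[220:360,190:370]
cv2.imwrite('pics/m_z.png',cv2.resize(im,None,fx=4,fy=4))
E
cat > rf4.py <<'E'
from fit import *
m=pickle.load(open('m.pkl','rb'));V=[v for v in (m['wrist'],m['side']) if v[3]];psi=np.radians(22.5)
for v in V:
    M=cv2.resize(v[3][0][1].astype(np.uint8),None,fx=2,fy=2,interpolation=0)
    for q in (-.1,-.05,0,.05,.1):
        print(q,[round(float((lambda k:1-(k&M).sum()/(k|M).sum())(render((.5237,.1734,.066,psi,q,f),v[1]))),3) for f in (1.35,1.45,1.52,1.57,1.62)])
v=m['wrist'];big=cv2.resize(v[0],None,fx=4,fy=4,interpolation=cv2.INTER_CUBIC);k=render((.5237,.1734,.066,psi,0,1.57),v[1],4);cs,_=cv2.findContours(k,0,2);cv2.drawContours(big,cs,-1,(255,0,0),1)
ys,xs=np.nonzero(k);y0=max(0,int(ys.mean())-280);x0=max(0,int(xs.mean())-350);save('m_wf',big[y0:y0+560,x0:x0+700])
E
python3 rf4.py
```

```text
wrist clamp_pivot 0.83 [327.  178.6]
wrist lever 0.65 2814 307 342 85 184
side clamp_pivot 0.9 [295.6 289. ]
side lever 0.64 582 296 342 280 297
top clamp_pivot 0.67 [227.6 207.8]
top lever 0.82 263 226 245 205 235
16.55 [0.52827216 0.17531982 0.2093429 ] [-1.79999110e+02 -5.72745068e-03 -1.57319867e+02] [ 0.22368959  0.54106441 -0.86901154  1.98500407  0.54355512  0.8641408
  1.02405213] [ 0.49834699 -0.82538451  0.10715856]
t 16.55 X 5.0 Y 0.0 Z 143.3 yaw 202.68013345428935 gap -3.5135474290540944e-06 F [ 0.5 -0.8  0.1]
-0.1 [0.343, 0.342, 0.339, 0.339, 0.338]
-0.05 [0.231, 0.229, 0.23, 0.227, 0.222]
0 [0.147, 0.131, 0.121, 0.116, 0.113]
0.05 [0.225, 0.216, 0.22, 0.218, 0.216]
0.1 [0.338, 0.332, 0.33, 0.333, 0.331]
-0.1 [0.35, 0.185, 0.169, 0.242, 0.332]
-0.05 [0.41, 0.257, 0.159, 0.176, 0.24]
0 [0.47, 0.316, 0.195, 0.162, 0.181]
0.05 [0.532, 0.384, 0.276, 0.179, 0.141]
0.1 [0.589, 0.449, 0.347, 0.256, 0.172]
```

View pics/m_wf.png

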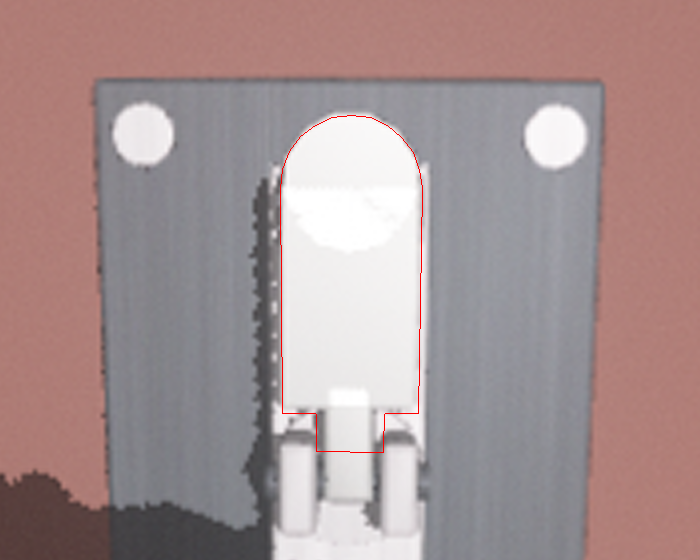

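View pics/m_z.png

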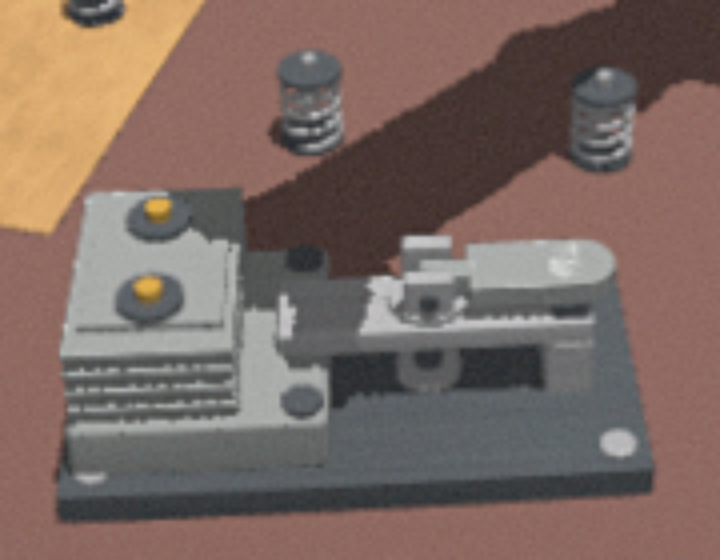

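View pics/m_side.png

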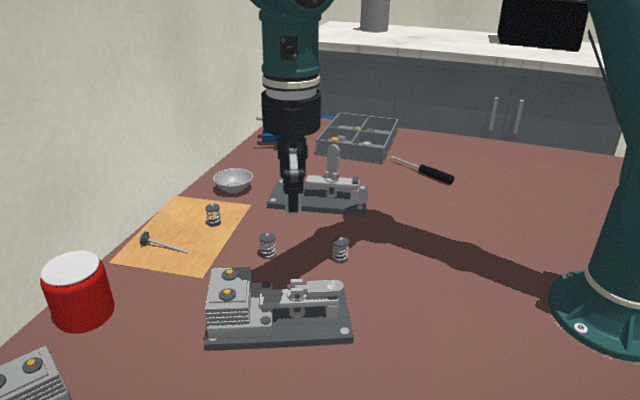

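The lever lies flat on its rest: the model outline at q = 0, fold 1.57 fits the wrist view, and it lines up with the strap. The spare clamp hasn't moved, and the arm is clear. I'll hand in.

```bash
python3 -c "
from station import robot
print(robot.job_done())"
```

```text
the job is handed in; nothing more can be done
None
```

The clamp on the fixture with the cylinder head is screwed in snug and its lever is folded flat onto its rest, away from the head. I handed the job in at about 16.6 s.

**Screwing in:** I gripped the upright lever and turned it about 1.25 rad clockwise, following the thread down. At the end the torque jumped from about 0.2 to 1.1 N m, which I took as the stop. After I let go, the pictures showed the lever upright and square to the strap.

**Folding:** I pushed the lever over with the shut fingers, then pressed it down until the force climbed steeply to 14 N, about 4.4 mm above the pivot.

**Last checks:**
- **Wrist picture:** the lever outline fits best at snug (0 rad), but this view hardly shows how far the lever is folded.
- **Side picture:** at snug the outline fits best at fully folded (1.57 rad). That view alone would also allow small combined errors of about 0.05 rad in each.
- **Rest of the scene:** I never touched the spare clamp, and it looks unchanged. The arm finished clear of everything.

**What did not agree:**
- **Plate length:** the task puts the plate 115 mm from the bolt on the heel side, but I measured about 85 mm. That matches the stated 230 mm total length.
- **Sideways force:** it rose to about 6 N near the stop, well inside the limits, and disappeared when I opened the gripper.

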